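# Set out three sample vials by cap colour, in run order

### The arm

A 7-joint arm with a two-finger parallel gripper is mounted at the origin on a cart in front of the work surface, level with it; the furniture and walls round the work are solid. World frame = base frame: x ahead of the robot, y to its left, z up, the work surface at z = 0. Lengths are in m, angles in rad, forces in N, time in s.
With the tool pointing down it reaches from about 0.425 to 0.875 m from the base axis. Payload 4.7 kg.
Tool frame: the origin (TCP) lies on the front face of the gripper's body, between the roots of the fingers; the fingertips stand 73 mm ahead of it and the grasp point (between the pads) lies ctrl.hold_point_z ahead of it (ctrl.hold_point_z is the distance from the TCP to the grasp point, in m); z points along the fingers, y is the line along which they close (so a half turn about z gives the same grasp; the last joint's range is limited). The gripper opens to 85 mm and grips with 20 to 120 N. Pads are 22 mm wide; open, the fingers measure 114 mm over their backs; the gripper's body (76 mm by 85 mm) begins 54 mm behind the grasp point. The pads swing forward as they close: fully open they stand 13 mm farther back than shut.
Start: joints at [-1.32, 0.321, -0.07, 1.45, 0.023, 1.371, -0.057], TCP at [0.153, 0.632, 0.304] pointing down, gripper open.
Joint ranges: [-2.86, 2.86], [-0.3, 2.09], [-1.38, 1.24], [0.06, 2.45], [-1.56, 4.7], [0.09, 2.05], [-2.69, 2.69]. Speed limits (rad/s): [2.57, 2.57, 3.14, 3.14, 3.14, 3.14, 3.14].

### API

Orientations are given as a 3x3 rotation matrix whose columns are the frame's x, y, z axes.
In Python, from station import ctrl, cams gives the robot as it stands.
- The arm moves only by the tool jog_arm, never from a script. Its argument "steps" is one flat list of numbers, 4 for each row, row after row: the shift along the tool's x, y, z scaled (see below), then the turn about the tool's z scaled (see below). A call has exactly 10 rows; each row is the pose to reach, as a shift and turn from the pose commanded when the call began, along the tool's axes at that moment; what a row does not reach only later rows make up. The controller multiplies each number of a shift by 250 mm and each number of a turn by 30 degrees. A row lasts 1/12 s, in which the tool goes at most 41.7 mm and 7.16 degrees, less where a joint would pass 70% of its speed; a pose out of reach is approached as far as the arm can. A call with a number of a shift or a turn outside -1 to 1 is refused whole. A call with a gripper value outside its range is refused whole. "jaw" is the gripper command: -1 is fully open, 1 is shut, values between are in proportion, set as the call begins (left out, the last holds). The fingers move at their own pace and stop on an object; the grip force is fixed at half the most. Time passes only in rows, so rows that repeat a pose let the fingers close, or fill a call up. It gives the time, the measured TCP pose, the force, the opening and the grip force at its end, in the units of the state.
- ctrl.state(): the state, without advancing time (a new reading comes with each control period).
- cams.get_image(name): name is "scene" or "top" or "wrist"; returns the picture (400x640x3 uint8, blue, green, red); there is no depth.
- cams.get_calibration(name): a dict with "camera_matrix" (3x3 intrinsics, pixels), "R" (3x3) and "t" (3): a world point X has camera coordinates R X + t; the wrist camera has in their place "T_tool_cam" (4x4, takes a point from camera to tool coordinates, whose origin is the TCP and whose axes are the flange's). Camera axes: x right, y down, z forward; pixel columns grow to the right and rows downward; lengths in m; the calibration is good to about 2 mm. A picture is of the moment at which its call begins: read the wrist's pose just before it. get_calibration takes no time and is no camera call.
- ctrl.finish_job(): hands the job in; it is judged then, once.
The state is a dict: "time": time; "joints": joint angles; "qvel": joint speeds; "tau": joint torques, N m; "position": TCP position; "ee_rot": TCP orientation; "wrist_force": force on the tool from outside, world axes, zero at the start; "wrist_torque": the same for the moment, N m; "finger_gap": finger opening in m; "finger_force": force on a finger pad.
Only numpy, scipy, OpenCV 4.12 (cv2) and the standard library are available. Lean on these libraries where they do the work, as an engineer would, in place of code of your own. Each camera call takes 0.05 s, during which the arm holds its last target. There are 200 camera calls.

### The job

Set out the three capped vials for the run, each standing upright in the holder whose ring has the colour of its cap: first the light-sensitive amber vial with the black cap in the black holder, then the blue-capped vial in the blue one, last the white-capped vial in the white one. Keep the vials upright all the way, let go of each before fetching the next, and leave the two open sample cups standing where they are.

Things in the scene. Friction and masses are not known exactly. Their poses are not given: they have to be found in the camera images.
- vial_amber: amber (light brown) plastic vial with a black screw cap: round body 27 mm diameter and 44 mm high, narrower cap 20 mm diameter, 52 mm high in all; origin at the centre of its underside, z axis up to the cap; stands upright on the bench; 20 to 45 g.
- vial_blue: white plastic vial with a blue screw cap: round body 28 mm diameter and 44 mm high, narrower cap 21 mm diameter, 52 mm high in all; origin at the centre of its underside, z axis up to the cap; stands upright on the bench; 20 to 45 g.
- vial_white: white plastic vial with a white screw cap: round body 27 mm diameter and 40 mm high, narrower cap 20 mm diameter, 48 mm high in all; origin at the centre of its underside, z axis up to the cap; stands upright on the bench; 20 to 45 g.
- holder_black: holder with the black ring: grey metal disc 76 mm across and 4 mm thick with a raised black ring on it (62 mm outside, 52 mm inside diameter, its top 14 mm above the bench) that encloses a flat round floor 4 mm above the bench, on which one vial stands with about 12 mm to spare all round; fixed to the bench, its place changes. Origin at the centre of its underside, at bench height; z up.
- holder_blue: holder with the blue ring: grey metal disc 76 mm across and 4 mm thick with a raised blue ring on it (62 mm outside, 52 mm inside diameter, its top 14 mm above the bench) that encloses a flat round floor 4 mm above the bench, on which one vial stands with about 12 mm to spare all round; fixed to the bench, its place changes. Origin at the centre of its underside, at bench height; z up.
- holder_white: holder with the white ring: grey metal disc 76 mm across and 4 mm thick with a raised white ring on it (62 mm outside, 52 mm inside diameter, its top 14 mm above the bench) that encloses a flat round floor 4 mm above the bench, on which one vial stands with about 12 mm to spare all round; fixed to the bench, its place changes. Origin at the centre of its underside, at bench height; z up.
- cup_1: clear plastic open sample cup, empty, 29 mm diameter, 32 mm high, loose, no cap: not a vial, to be left standing where it is. Origin at the centre of its underside, z up.
- cup_2: clear plastic open sample cup, empty, 29 mm diameter, 32 mm high, loose, no cap: not a vial, to be left standing where it is. Origin at the centre of its underside, z up.
Things that resemble listed ones, but are neither listed nor needed, are in the scene too. What is shaped like the vial_amber but purple is not meant. What is shaped like the vial_white but purple or red is not meant.

How it is judged:
By the outcome, as a careful person would: the job done as asked, in the order asked, and still so for the second after the job is handed in, with the robot touching nothing.
It also fails if it takes over 77 s, if anything falls off the work surface, if the arm or the gripper's body presses on something with over 40 N, if the wrist force passes 120 N, or if a joint passes its speed limit or range.

## Working session

There is one attempt and no reset: what is moved stays moved. The work goes in short steps, Python scripts to look and compute and a tool call to move; the robot and the scene stay as the last step left them, time stands still between calls to the robot, and variables do not carry over. Pictures are saved under pics/ and viewed, at most 16 in all, crops included, and the job is handed in when it is done.

Besides the shell and the picture viewer there is one more tool, called after "Request:" in YAML: its name, and indented under it one key for each argument. jog_arm: Moves the arm, as the interface text tells. Its arguments: {"type":"object","properties":{"steps":{"type":"array"},"jaw":{"type":"number"}},"required":["steps"]}

```bash
mkdir -p pics; python3 - <<'E'
from station import ctrl,cams
import cv2
s=ctrl.state();print(s['time'],s['position'],s['ee_rot'],s['finger_gap'],ctrl.hold_point_z)
for n in('scene','top'):
    cv2.imwrite(f'pics/{n}0.png',cams.get_image(n)); c=cams.get_calibration(n);print(n,c)
print(cams.get_calibration('wrist'))
E
```

```text
0.0 [0.15241554 0.63145896 0.30277795] [[-9.72095038e-01  2.34587043e-01 -3.96223741e-04]
 [ 2.34587365e-01  9.72093060e-01 -1.96243938e-03]
 [-7.51965015e-05 -2.00062667e-03 -9.99997996e-01]] 0.08573076256536646 0.0539
scene {'camera_matrix': array([[371.9967024 ,   0.        , 321.67593752],
       [  0.        , 371.9967024 , 205.11333376],
       [  0.        ,   0.        ,   1.        ]]), 'R': array([[ 0.56082707, -0.82780632,  0.01448068],
       [-0.57371004, -0.40117181, -0.71408541],
       [ 0.59693365,  0.39217072, -0.69990881]]), 't': array([-0.2478868 ,  0.35842291,  0.55069562])}
top {'camera_matrix': array([[509.36195257,   0.        , 319.80271742],
       [  0.        , 509.36195257, 199.00815878],
       [  0.        ,   0.        ,   1.        ]]), 'R': array([[ 0.0268245 , -0.99963241,  0.0039354 ],
       [-0.97595557, -0.02704063, -0.21628576],
       [ 0.21631268,  0.00196098, -0.97632217]]), 't': array([0.02216404, 0.51168877, 1.1099655 ])}
{'camera_matrix': array([[284.87381292,   0.        , 323.7435304 ],
       [  0.        , 284.87381292, 201.29992459],
       [  0.        ,   0.        ,   1.        ]]), 'T_tool_cam': array([[ 9.38773872e-05, -9.64787760e-01, -2.63029597e-01,
         6.64995543e-02],
       [ 9.99999995e-01,  1.02398804e-04, -1.86888693e-05,
         7.52747766e-04],
       [ 4.49647084e-05, -2.63029594e-01,  9.64787765e-01,
        -6.98000625e-02],
       [ 0.00000000e+00,  0.00000000e+00,  0.00000000e+00,
         1.00000000e+00]])}
```

View pics/scene0.png

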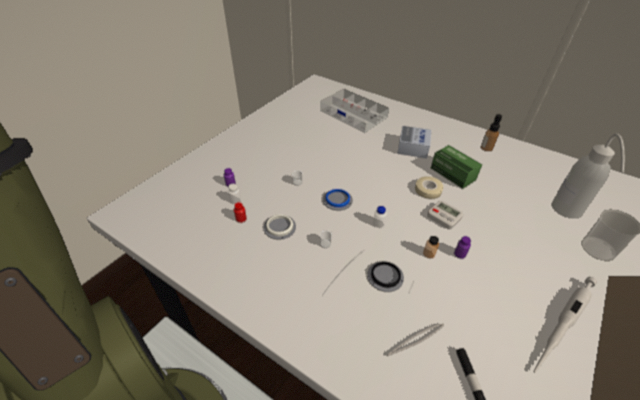

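View pics/top0.png

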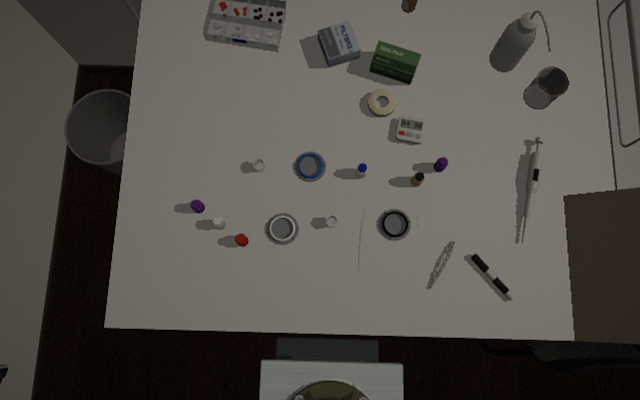

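The pictures show:
- **Amber vial:** black cap at scene (431,247) and top (418,179). The purple look-alike is at top (441,164).
- **Blue-capped vial:** top (362,170).
- **White-capped vial:** top (218,223), between the purple (198,206) and red (242,240) look-alikes.
- **Holders:** black at top (395,224), blue (310,166), white (282,228).
- **Cups:** top (259,165) and (332,221).

Next I'll enlarge crops to confirm the vials and read exact pixels.

```bash
python3 - <<'E'
import cv2
a=cv2.imread('pics/top0.png')[145:255,185:455];cv2.imwrite('pics/c1.png',cv2.resize(cv2.convertScaleAbs(a,alpha=1.4),(810-20,322),interpolation=cv2.INTER_CUBIC) if 0 else cv2.resize(cv2.convertScaleAbs(a,alpha=1.3),None,fx=2.96,fy=2.96,interpolation=cv2.INTER_CUBIC))
a=cv2.imread('pics/scene0.png')[160:300,215:480];cv2.imwrite('pics/c2.png',cv2.resize(a,None,fx=3,fy=3,interpolation=cv2.INTER_CUBIC))
E
```

```text
(no output)
```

View pics/c1.png

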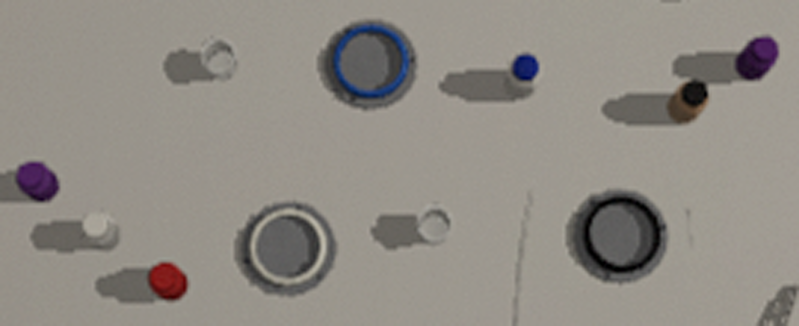

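View pics/c2.png

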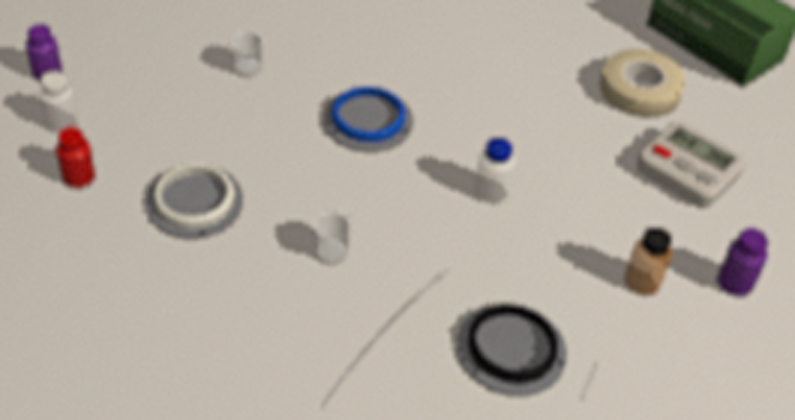

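The crops confirm the amber vial with the black cap at c1 (694,94), the blue cap at (525,67), and the white cap at (98,225). The two purple vials and the red one are not meant. Now I'll triangulate the cap and ring tops.

```bash
cat > h.py <<'E'
from station import ctrl,cams
import cv2,numpy as np
def P(n):
    c=cams.get_calibration(n);return c['camera_matrix']@np.c_[c['R'],c['t']]
def tri(p,q,A=None,B=None):
    X=cv2.triangulatePoints(P('top') if A is None else A,P('scene') if B is None else B,np.float64(p),np.float64(q))
    return (X[:3]/X[3]).ravel()
E
python3 - <<'E'
from h import *
D=dict(amber=(694,94,657,236),blue=(525,67,499,145),white=(98,225,54,78),red=(165,278,70,134),pur1=(32,175,40,32),pur2=(764,50,752,237),Hk=(621,234,514,343),Hb=(371,62,369,111),Hw=(288,245,194,194),cup1=(220,58,247,40),cup2=(434,222,334,219))
for k,(a,b,c,d) in D.items():
    print(k,tri((185+a/2.96,145+b/2.96),(215+c/3,160+d/3)).round(4))
E
```

```text
amber [ 0.5709 -0.194   0.0538]
blue [ 0.5895 -0.0613  0.0524]
white [0.4543 0.2659 0.0515]
red [0.415  0.212  0.0507]
pur1 [0.4932 0.3206 0.047 ]
pur2 [ 0.6081 -0.2494  0.0541]
Hk [ 0.4664 -0.1431  0.0073]
Hb [0.602  0.0608 0.0122]
Hw [0.4496 0.1226 0.0085]
cup1 [0.5951 0.1809 0.0358]
cup2 [0.4666 0.007  0.0382]
```

The heights check out: caps at about 52 mm and rings at about 10 mm. I'll add a helper that converts a world target into jog units, then set out.

```bash
cat >> h.py <<'E'
def go(p,yaw=None):
    "scaled shift/turn to TCP p with finger line at yaw deg"
    s=ctrl.state();R=np.array(s['ee_rot']);d=R.T@(np.array(p)-s['position'])/.25
    a=np.degrees(np.arctan2(R[1,1],R[0,1]));t=0 if yaw is None else ((a-yaw+90)%180-90)/30
    print('go',d.round(3),'turn',round(t,3),'yaw',a.round(1),'t',round(s['time'],2),'|d|',np.linalg.norm(d).round(2))
def snap(name,tag):
    s=ctrl.state();T=np.eye(4);T[:3,:3]=s['ee_rot'];T[:3,3]=s['position']
    im=cams.get_image(name);cv2.imwrite(f'pics/{tag}.png',im)
    if name=='wrist':
        M=np.linalg.inv(T@cams.get_calibration('wrist')['T_tool_cam']);Pw=cams.get_calibration('wrist')['camera_matrix']@M[:3];np.save(f'pics/{tag}.npy',Pw)
    return im
def onz(tag,uv,z):
    Pm=np.load(f'pics/{tag}.npy');A=np.c_[Pm[:,0],Pm[:,1],-np.array([uv[0],uv[1],1.])]
    return np.linalg.solve(A,-(Pm[:,2]*z+Pm[:,3]))[:2]
E
python3 -c "
from h import *
go((.36,.46,.28),46)"
```

```text
go [-0.968 -0.472  0.093] turn 1.014 yaw 76.4 t 0.1 |d| 1.08
```

Request:
jog_arm:
  steps: [-0.2,-0.1,0,0.2,-0.4,-0.2,0,0.4,-0.6,-0.3,0,0.6,-0.8,-0.38,0,0.8,-0.96,-0.47,0,1,-0.96,-0.47,0,1,-0.96,-0.47,0,1,-0.96,-0.47,0,1,-0.96,-0.47,0,1,-0.96,-0.47,0,1]
  jaw: -1

```text
time: 0.93
position: [0.3569, 0.4622, 0.3036]
ee_rot: [[-0.726, 0.688, -0.001], [0.688, 0.726, 0.0], [0.001, -0.001, -1.0]]
wrist_force: [-0.5, 0.7, 0.1]
finger_gap: 0.0855
finger_force: 0.0
```

```bash
python3 -c "
from h import *
go((.50,.24,.28),46);print(ctrl.state()['position'],ctrl.state()['joints'])"
```

```text
go [-1.027 -0.251  0.093] turn 0.018 yaw 46.5 t 0.93 |d| 1.06
[0.3569491  0.46224282 0.3035705 ] [-1.07351802  0.17950049  0.13135095  1.62719795 -0.02519641  1.3370087
 -0.12635519]
```

Request:
jog_arm:
  steps: [-0.15,-0.04,0,0.1,-0.3,-0.08,0,0.2,-0.45,-0.11,0,0.3,-0.6,-0.15,0,0.4,-0.75,-0.18,0,0.4,-0.88,-0.22,0,0.4,-1,-0.25,0,0.4,-1,-0.25,0,0.4,-1,-0.25,0,0.4,-1,-0.25,0,0.4]

```text
time: 1.77
position: [0.4952, 0.2461, 0.3037]
ee_rot: [[-0.568, 0.823, -0.001], [0.823, 0.568, 0.001], [0.001, -0.0, -1.0]]
wrist_force: [0.2, 1.4, 0.1]
finger_gap: 0.0854
finger_force: 0.0
```

```bash
python3 -c "
from h import *
go((.53,.0,.28),34);print(ctrl.state()['position'],ctrl.state()['joints'])"
```

```text
go [-0.889 -0.445  0.094] turn 0.021 yaw 34.6 t 1.77 |d| 1.0
[0.49519002 0.24614132 0.3037374 ] [-0.81643509  0.1130252   0.33410551  1.70750832 -0.03933743  1.32767867
  0.12952752]
```

Request:
jog_arm:
  steps: [-0.13,-0.07,0,0,-0.26,-0.13,0.02,0,-0.39,-0.2,0.04,0,-0.52,-0.26,0.06,0,-0.65,-0.33,0.08,0,-0.78,-0.39,0.09,0,-0.89,-0.45,0.09,0,-0.89,-0.45,0.09,0,-0.89,-0.45,0.09,0,-0.89,-0.45,0.09,0]

```text
time: 2.6
position: [0.5293, -0.0004, 0.2813]
ee_rot: [[-0.569, 0.823, -0.0], [0.823, 0.569, 0.001], [0.001, 0.0, -1.0]]
wrist_force: [0.1, 1.4, 0.3]
finger_gap: 0.0852
finger_force: 0.0
```

```bash
python3 -c "
from h import *
go((.571,-.194,.20),34);print(ctrl.state()['position'],ctrl.state()['joints'])"
```

```text
go [-0.732 -0.303  0.324] turn 0.022 yaw 34.7 t 2.6 |d| 0.86
[ 5.29338672e-01 -4.04093678e-04  2.81302744e-01] [-0.56015933  0.07465225  0.53991059  1.79909126 -0.04125658  1.27888629
  0.59533242]
```

Request:
jog_arm:
  steps: [-0.12,-0.05,0.05,0,-0.24,-0.1,0.1,0,-0.36,-0.15,0.15,0,-0.48,-0.2,0.2,0,-0.6,-0.25,0.26,0,-0.73,-0.3,0.32,0,-0.73,-0.3,0.32,0,-0.73,-0.3,0.32,0,-0.73,-0.3,0.32,0,-0.73,-0.3,0.32,0]

```text
time: 3.43
position: [0.5718, -0.193, 0.2017]
ee_rot: [[-0.569, 0.822, 0.001], [0.822, 0.569, 0.002], [0.001, 0.002, -1.0]]
wrist_force: [-0.2, 0.2, -0.3]
finger_gap: 0.0851
finger_force: 0.0
```

```bash
python3 -c "
from h import *
im=snap('wrist','w1')
print(ctrl.state()['position'],ctrl.state()['joints'])
"
```

```text
[ 0.571689   -0.19333297  0.20194704] [-0.26136702  0.33630525  0.65855067  1.71898859 -0.22390221  1.16155825
  1.06507914]
```

View pics/w1.png

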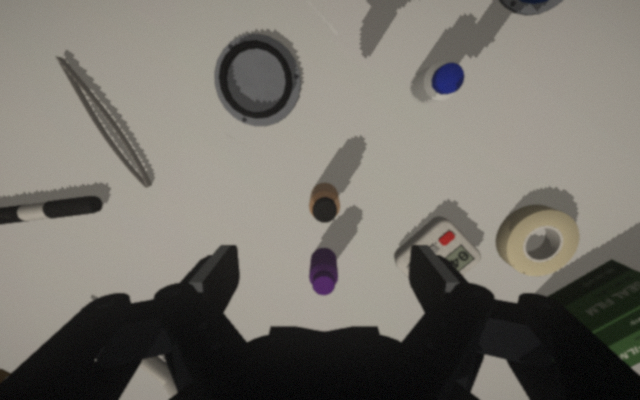

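The wrist view shows the amber cap at (323,208), the purple vial at (322,285), the black ring at (258,79) and the blue cap at (448,78).

```bash
python3 -c "
from h import *
c=lambda a,b:(185+a/2.96,145+b/2.96)
W=np.load('pics/w1.npy')
print('amber',onz('w1',(323,209),.052),tri(c(694,94),(323,209),B=W))
print('Hk',onz('w1',(258,79),.014),tri(c(621,234),(258,79),B=W))
print('blue',onz('w1',(448,78),.052),tri(c(525,67),(448,78),B=W))
go((.571,-.194,.087),34)
"
```

```text
amber [ 0.57143137 -0.19220479] [ 0.57334442 -0.19522397  0.04316641]
Hk [ 0.46834632 -0.13902192] [ 0.4660057  -0.14154378  0.00867638]
blue [ 0.58932812 -0.06091725] [ 0.58929111 -0.06097885  0.05217822]
go [-0.001 -0.005  0.46 ] turn 0.023 yaw 34.7 t 3.48 |d| 0.46
```

Request:
jog_arm:
  steps: [0,0,0.08,0,0,0,0.16,0,0,0,0.24,0,0,0,0.32,0,0,0,0.38,0,0,0,0.43,0,0,0,0.455,0,0,0,0.455,0,0,0,0.455,0,0,0,0.455,0]

```text
time: 4.32
position: [0.5715, -0.1963, 0.0888]
ee_rot: [[-0.566, 0.825, 0.002], [0.825, 0.566, -0.0], [-0.001, 0.002, -1.0]]
wrist_force: [-0.3, -1.1, 0.3]
finger_gap: 0.0853
finger_force: 0.0
```

Request:
jog_arm:
  steps: [0,0,0,0,0,0,0,0,0,0,0,0,0,0,0,0,0,0,0,0,0,0,0,0,0,0,0,0,0,0,0,0,0,0,0,0,0,0,0,0]
  jaw: 1

```text
time: 5.15
position: [0.5709, -0.1964, 0.0881]
ee_rot: [[-0.565, 0.825, 0.001], [0.825, 0.565, -0.0], [-0.0, 0.001, -1.0]]
wrist_force: [-0.6, 1.0, 5.5]
finger_gap: 0.0249
finger_force: 59.3
```

```bash
python3 -c "
from h import *
s=ctrl.state();print(s['position'],s['wrist_force'],s['finger_gap'],s['finger_force']);snap('wrist','w2')
go((.467,-.141,.15),34)
"
```

```text
[ 0.57094939 -0.19643558  0.08806619] [-0.57867232  0.96683468  5.46511833] 0.024916341245505923 59.296928885160014
go [ 0.418 -0.218 -0.248] turn 0.014 yaw 34.4 t 5.2 |d| 0.53
```

View pics/w2.png

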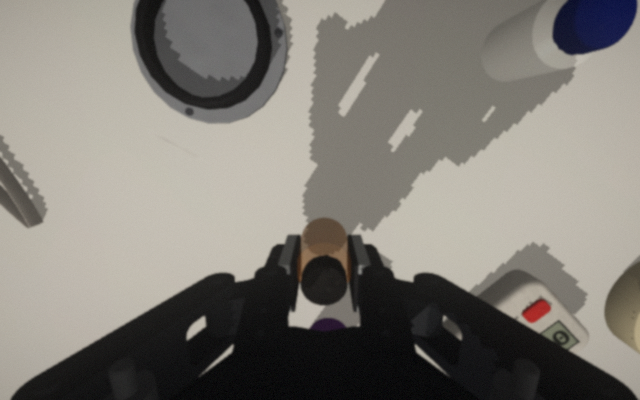

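The amber vial is held between the pads, with its cap at (324,279). Lifting it.

Request:
jog_arm:
  steps: [0,0,-0.05,0,0,0,-0.1,0,0,0,-0.17,0,0,0,-0.25,0,0.08,-0.04,-0.25,0,0.16,-0.08,-0.25,0,0.24,-0.12,-0.25,0,0.32,-0.17,-0.25,0,0.38,-0.2,-0.25,0,0.42,-0.22,-0.25,0]

```text
time: 6.03
position: [0.4643, -0.1401, 0.1507]
ee_rot: [[-0.565, 0.825, -0.0], [0.825, 0.565, 0.001], [0.001, 0.001, -1.0]]
wrist_force: [-0.4, 0.1, -0.1]
finger_gap: 0.0249
finger_force: 59.0
```

```bash
python3 -c "
from h import *
print('vial rel TCP', onz('w2',(324,279),.052)-np.array([.5709,-.1964]))
s=ctrl.state();print(s['position'],s['wrist_force'],s['finger_gap'],s['finger_force'],s['joints']);snap('wrist','w3')
go((.467,-.141,.092),34)
"
```

```text
vial rel TCP [-0.00201966  0.0041179 ]
[ 0.46429564 -0.14007515  0.1506647 ] [-0.39759538  0.09653143 -0.05773167] 0.024871333394848535 58.969329125247896 [-0.39226529  0.11957051  0.67054878  2.04840775 -0.08974274  1.00171056
  0.92422311]
go [-0.015  0.009  0.234] turn 0.015 yaw 34.4 t 6.08 |d| 0.23
```

View pics/w3.png

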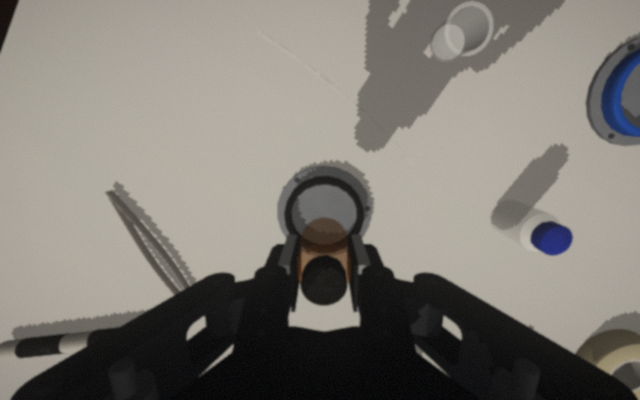

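The vial hangs upright in the grip. The black ring is centred at about (325,213) in the view.

```bash
python3 -c "
from h import *
print('Hk',onz('w3',(325,213),.014))
go((.469,-.145,.092),34)
"
```

```text
Hk [ 0.46466497 -0.13780004]
go [-0.033  0.007  0.234] turn 0.015 yaw 34.4 t 6.08 |d| 0.24
```

Request:
jog_arm:
  steps: [-0.015,0,0.04,0,-0.03,0.01,0.08,0,-0.03,0.01,0.12,0,-0.03,0.01,0.15,0,-0.03,0.01,0.175,0,-0.03,0.01,0.195,0,-0.03,0.01,0.21,0,-0.03,0.01,0.22,0,-0.03,0.01,0.23,0,-0.03,0.01,0.23,0]

```text
time: 6.92
position: [0.4722, -0.1455, 0.0924]
ee_rot: [[-0.566, 0.825, -0.0], [0.825, 0.566, 0.0], [0.0, -0.0, -1.0]]
wrist_force: [0.1, -0.8, -0.1]
finger_gap: 0.0246
finger_force: 59.0
```

```bash
python3 -c "
from h import *
s=ctrl.state();print(s['position'],s['wrist_force'])
im=snap('top','t1');cv2.imwrite('pics/t1c.png',cv2.resize(im[185:250,350:450],None,fx=5,fy=5))
"
```

```text
[ 0.47215885 -0.14549341  0.09238257] [ 0.11229627 -0.84207035 -0.11487428]
```

Request:
jog_arm:
  steps: [0.01,0,0.003,0,0.01,0,0.004,0,0.01,0,0.005,0,0.01,0,0.005,0,0.01,0,0.005,0,0.01,0,0.005,0,0.01,0,0.005,0,0.01,0,0.005,0,0.01,0,0.005,0,0.01,0,0.005,0]

```text
time: 7.8
position: [0.471, -0.1434, 0.0921]
ee_rot: [[-0.566, 0.825, 0.0], [0.825, 0.566, 0.001], [0.0, 0.001, -1.0]]
wrist_force: [-1.2, 0.6, 5.5]
finger_gap: 0.0245
finger_force: 59.6
```

Request:
jog_arm:
  steps: [0,0,0,0,0,0,0,0,0,0,0,0,0,0,0,0,0,0,0,0,0,0,0,0,0,0,0,0,0,0,0,0,0,0,0,0,0,0,0,0]
  jaw: -0.2

```text
time: 8.63
position: [0.4708, -0.1435, 0.0914]
ee_rot: [[-0.565, 0.825, 0.0], [0.825, 0.565, 0.0], [0.0, 0.0, -1.0]]
wrist_force: [-0.4, 0.3, -0.5]
finger_gap: 0.051
finger_force: 0.0
```

Request:
jog_arm:
  steps: [0,0,-0.04,0,0,0,-0.08,0,0,0,-0.14,0,0,0,-0.2,0,0,0,-0.28,0,0,0,-0.36,0,0,0,-0.44,0,0,0,-0.48,0,0,0,-0.48,0,0,0,-0.48,0]

```text
time: 9.47
position: [0.471, -0.1435, 0.2119]
ee_rot: [[-0.566, 0.825, 0.001], [0.825, 0.566, 0.0], [-0.0, 0.002, -1.0]]
wrist_force: [-0.6, -0.5, -0.0]
finger_gap: 0.0512
finger_force: 0.0
```

```bash
python3 -c "
from h import *
snap('wrist','w4');s=ctrl.state();print(s['position'],s['joints'])
go((.589,-.061,.20),34);go((.589,-.061,.20),64)
"
```

```text
[ 0.47046603 -0.14332171  0.21095085] [-0.41163132  0.04910492  0.67660794  1.97322499 -0.03426579  1.13085571
  0.88007288]
go [0.003 0.577 0.044] turn 0.015 yaw 34.4 t 9.52 |d| 0.58
go [0.003 0.577 0.044] turn -0.985 yaw 34.4 t 9.52 |d| 0.58
```

View pics/w4.png

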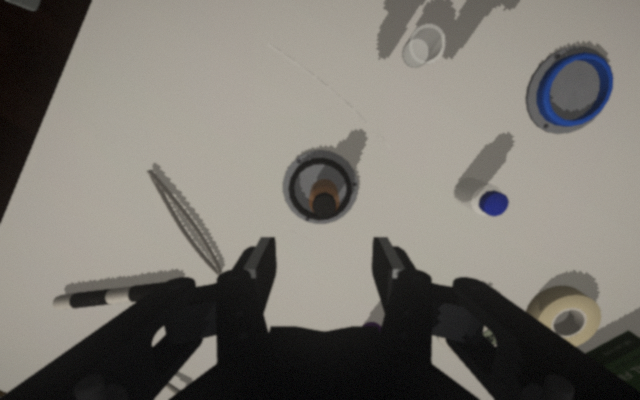

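The amber vial stands inside the black ring, with its cap at (323,205). Next is the blue cap at (494,203); the blue ring is at (575,90).

Request:
jog_arm:
  steps: [0,0.1,0,0,0,0.2,0,0,0,0.3,0,0,0,0.4,0,0,0,0.5,0.03,0,0,0.58,0.06,0,0,0.58,0.12,0,0,0.58,0.12,0,0,0.58,0.12,0,0,0.58,0.12,0]
  jaw: -0.8

```text
time: 10.35
position: [0.5897, -0.0625, 0.181]
ee_rot: [[-0.564, 0.826, -0.001], [0.826, 0.564, -0.001], [0.0, -0.001, -1.0]]
wrist_force: [1.0, -0.7, 0.5]
finger_gap: 0.0766
finger_force: 0.0
```

```bash
python3 -c "
from h import *
print('blue',onz('w4',(494,203),.052),'Hb',onz('w4',(575,90),.014))
im=snap('wrist','w5')
h=cv2.cvtColor(im,cv2.COLOR_BGR2HSV);m=cv2.inRange(h,(105,150,40),(130,255,255))
n,l,st,ce=cv2.connectedComponentsWithStats(m)
for i in range(1,n):
    if st[i,4]>60:print(st[i],ce[i].round(1),onz('w5',ce[i],.052),onz('w5',ce[i],.014))
go((.589,-.061,.088),34)
"
```

```text
blue [ 0.58772682 -0.0600555 ] Hb [0.60028672 0.06101072]
[ 389   43   79   83 1410] [426.5  82.3] [0.59257967 0.05207168] [0.60026164 0.06333332]
[314 204  25  23 451] [325.9 215.1] [ 0.58993734 -0.05938835] [ 0.59711437 -0.06942606]
go [0.007 0.    0.375] turn 0.012 yaw 34.4 t 10.4 |d| 0.37
```

Request:
jog_arm:
  steps: [0.01,0,0.06,0,0.01,0,0.12,0,0.01,0,0.18,0,0.01,0,0.24,0,0.01,0,0.3,0,0.01,0,0.34,0,0.01,0,0.37,0,0.01,0,0.37,0,0.01,0,0.37,0,0.01,0,0.37,0]

```text
time: 11.23
position: [0.5896, -0.0597, 0.0899]
ee_rot: [[-0.565, 0.825, 0.002], [0.825, 0.565, 0.0], [-0.001, 0.001, -1.0]]
wrist_force: [-0.2, 0.3, 0.3]
finger_gap: 0.0766
finger_force: 0.0
```

Request:
jog_arm:
  steps: [0,0,0,0,0,0,0,0,0,0,0,0,0,0,0,0,0,0,0,0,0,0,0,0,0,0,0,0,0,0,0,0,0,0,0,0,0,0,0,0]
  jaw: 1

```text
time: 12.07
position: [0.5895, -0.0595, 0.0895]
ee_rot: [[-0.565, 0.825, 0.001], [0.825, 0.565, 0.0], [-0.0, 0.001, -1.0]]
wrist_force: [-0.0, -0.3, 5.2]
finger_gap: 0.0258
finger_force: 59.4
```

```bash
python3 -c "
from h import *
im=snap('wrist','w6');s=ctrl.state();p=s['position'];print(p)
h=cv2.cvtColor(im,cv2.COLOR_BGR2HSV);m=cv2.inRange(h,(105,150,40),(130,255,255))
n,l,st,ce=cv2.connectedComponentsWithStats(m)
for i in range(1,n):
    if st[i,4]>60:print(st[i],ce[i].round(1),onz('w6',ce[i],.052)-p[:2])
go((.6005,.062,.15),34)
"
```

```text
[ 0.58948411 -0.05947526  0.08952319]
[ 424    0  134  132 4674] [492.7  58.1] [-0.00185644  0.10627248]
[ 302  260   45   47 1545] [324.5 285.3] [0.00029823 0.00110113]
go [ 0.376  0.311 -0.242] turn 0.014 yaw 34.4 t 12.12 |d| 0.54
```

Request:
jog_arm:
  steps: [0,0,-0.05,0,0,0,-0.1,0,0,0,-0.17,0,0,0,-0.24,0,0.08,0.06,-0.24,0,0.16,0.13,-0.24,0,0.23,0.19,-0.24,0,0.3,0.25,-0.24,0,0.35,0.29,-0.24,0,0.375,0.31,-0.24,0]

```text
time: 12.95
position: [0.6001, 0.0651, 0.1498]
ee_rot: [[-0.569, 0.823, 0.001], [0.823, 0.569, 0.002], [0.001, 0.001, -1.0]]
wrist_force: [-0.7, 0.0, -0.7]
finger_gap: 0.0262
finger_force: 59.0
```

```bash
python3 -c "
from h import *
im=snap('wrist','w7');s=ctrl.state();print(s['position'],s['finger_gap'])
go((.6005,.061,.094),34)
"
```

```text
[0.60009656 0.06572589 0.14961195] 0.025781880591592702
go [-0.017 -0.01   0.222] turn 0.023 yaw 34.7 t 13.0 |d| 0.22
```

View pics/w7.png

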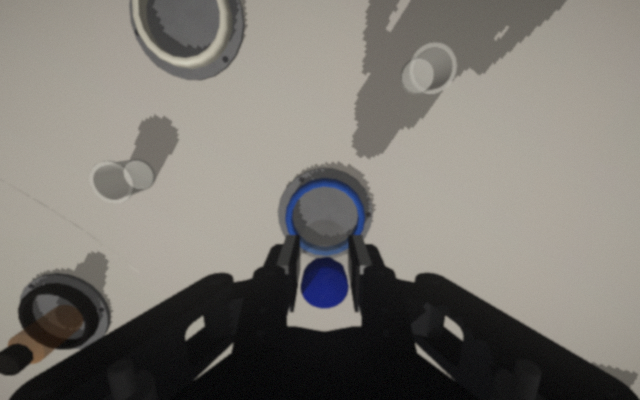

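The blue vial is held upright and the blue ring's centre, at about (326,216), is below it. Lowering.

Request:
jog_arm:
  steps: [-0.006,-0.004,0.04,0,-0.006,-0.004,0.08,0,-0.006,-0.004,0.12,0,-0.006,-0.004,0.15,0,-0.006,-0.004,0.175,0,-0.006,-0.004,0.195,0,-0.006,-0.004,0.21,0,-0.006,-0.004,0.22,0,-0.006,-0.004,0.225,0,-0.006,-0.004,0.225,0]

```text
time: 13.83
position: [0.6001, 0.0596, 0.0935]
ee_rot: [[-0.565, 0.825, -0.0], [0.825, 0.565, 0.0], [0.0, 0.0, -1.0]]
wrist_force: [-2.8, -0.4, 3.7]
finger_gap: 0.0259
finger_force: 59.4
```

```bash
python3 -c "
from h import *
print(onz('w7',(326,216),.014));s=ctrl.state();print(s['position'],s['wrist_force'])
go((.6008,.0635,.0925),34)
"
```

```text
[0.60235556 0.06609042]
[0.60010231 0.05964477 0.09352897] [-2.75651806 -0.42007373  3.71378416]
go [0.011 0.011 0.004] turn 0.014 yaw 34.4 t 13.83 |d| 0.02
```

Request:
jog_arm:
  steps: [0,0,0,0,0,0,0,0,0,0,0,0,0,0,0,0,0,0,0,0,0,0,0,0,0,0,0,0,0,0,0,0,0,0,0,0,0,0,0,0]
  jaw: -0.2

```text
time: 14.67
position: [0.5999, 0.0599, 0.0927]
ee_rot: [[-0.565, 0.825, 0.0], [0.825, 0.565, 0.0], [0.0, 0.0, -1.0]]
wrist_force: [-0.7, 0.4, 0.2]
finger_gap: 0.0512
finger_force: 0.0
```

Request:
jog_arm:
  steps: [0,0,-0.04,0,0,0,-0.08,0,0,0,-0.14,0,0,0,-0.2,0,0,0,-0.28,0,0,0,-0.36,0,0,0,-0.44,0,0,0,-0.48,0,0,0,-0.48,0,0,0,-0.48,0]

```text
time: 15.5
position: [0.6001, 0.06, 0.2133]
ee_rot: [[-0.566, 0.825, 0.001], [0.825, 0.566, 0.001], [-0.0, 0.001, -1.0]]
wrist_force: [-0.9, 0.0, -0.1]
finger_gap: 0.0513
finger_force: 0.0
```

```bash
python3 -c "
from h import *
im=snap('wrist','w8');s=ctrl.state();print(s['position'],s['joints'])
go((.454,.266,.2),-36)
"
```

```text
[0.59952637 0.05994952 0.21214374] [-0.61390597  0.30928724  0.56386324  1.70746346 -0.17730825  1.1767152
  0.59810384]
go [ 1.009 -0.014  0.049] turn 2.348 yaw 34.4 t 15.55 |d| 1.01
```

View pics/w8.png

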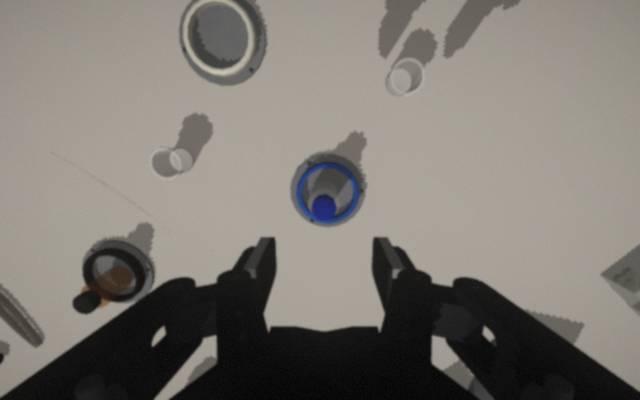

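The blue vial stands inside the blue ring, with its cap at (323,208). The white ring is at (219,36). Now to the white vial, turning the fingers to avoid the red and purple neighbours.

Request:
jog_arm:
  steps: [0.14,0,0,0.15,0.28,0,0,0.3,0.42,0,0,0.45,0.56,0,0,0.6,0.7,0,0,0.75,0.84,0,0,0.9,0.94,-0.01,0,1,1,-0.01,0,1,1,-0.01,0,1,1,-0.01,0,1]
  jaw: -0.7

```text
time: 16.38
position: [0.4556, 0.2649, 0.2115]
ee_rot: [[-0.08, 0.997, -0.001], [0.997, 0.08, -0.002], [-0.002, -0.002, -1.0]]
wrist_force: [0.5, -0.3, -0.3]
finger_gap: 0.0722
finger_force: 0.0
```

Request:
jog_arm:
  steps: [0,0,0,0.2,0,0,0,0.4,0,0,0,0.6,0,0,0,0.8,0,0,0,1,0,0,0,1,0,0,0,1,0,0,0,1,0,0,0,1,0,0,0,1]

```text
time: 17.22
position: [0.4567, 0.2644, 0.2126]
ee_rot: [[0.431, 0.902, -0.0], [0.902, -0.431, -0.0], [-0.0, 0.0, -1.0]]
wrist_force: [-0.6, -0.1, -0.3]
finger_gap: 0.0727
finger_force: 0.0
```

```bash
python3 -c "
from h import *
im=snap('wrist','w9');s=ctrl.state();print(s['position'],s['joints'])
print('Hw',onz('w8',(219,36),.014))
go((.454,.266,.2),-36)
"
```

```text
[0.45662016 0.26451713 0.21264104] [-1.05784401  0.13266739  0.52141187  1.88664033 -0.07248542  1.14073614
 -0.9555005 ]
Hw [0.44958714 0.12453745]
go [ 0.001 -0.012  0.051] turn 0.349 yaw -25.5 t 17.27 |d| 0.05
```

View pics/w9.png

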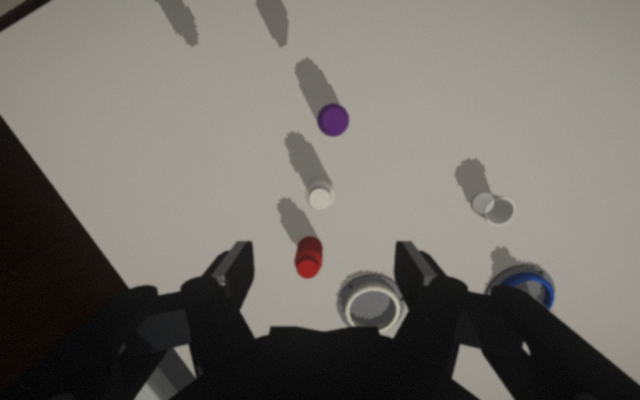

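The white cap is at (319,198) between purple (333,120) and red (308,258). The white ring is at (372,310).

```bash
python3 -c "
from h import *
W=np.load('pics/w9.npy');c=lambda a,b:(185+a/2.96,145+b/2.96)
print('white',onz('w9',(319,198),.048),tri(c(98,225),(319,198),B=W),'red',onz('w9',(307,266),.048),'pur',onz('w9',(334,121),.048),'Hw',onz('w9',(372,310),.014))
p=onz('w9',(319,198),.048);go((*p,.087),-36)
"
```

```text
white [0.4555677 0.2717799] [0.45589447 0.26874547 0.03913627] red [0.41796233 0.21897931] pur [0.49367989 0.32339377] Hw [0.44853523 0.12561294]
go [ 0.024 -0.016  0.503] turn 0.349 yaw -25.5 t 17.27 |d| 0.5
```

Request:
jog_arm:
  steps: [0.013,-0.014,0,0.2,0.013,-0.014,0,0.35,0.013,-0.014,0.07,0.35,0.013,-0.014,0.15,0.35,0.013,-0.014,0.23,0.35,0.013,-0.014,0.32,0.35,0.013,-0.014,0.4,0.35,0.013,-0.014,0.46,0.35,0.013,-0.014,0.5,0.35,0.013,-0.014,0.5,0.35]

```text
time: 18.1
position: [0.4536, 0.2684, 0.0857]
ee_rot: [[0.588, 0.809, -0.003], [0.809, -0.588, -0.003], [-0.004, -0.001, -1.0]]
wrist_force: [-0.5, 0.0, -0.3]
finger_gap: 0.0722
finger_force: 0.0
```

Request:
jog_arm:
  steps: [0,0,0,0,0,0,0,0,0,0,0,0,0,0,0,0,0,0,0,0,0,0,0,0,0,0,0,0,0,0,0,0,0,0,0,0,0,0,0,0]
  jaw: 1

```text
time: 18.93
position: [0.4556, 0.2697, 0.089]
ee_rot: [[0.589, 0.808, 0.002], [0.808, -0.589, 0.002], [0.002, 0.0, -1.0]]
wrist_force: [-0.5, -0.5, 6.3]
finger_gap: 0.0242
finger_force: 59.1
```

```bash
python3 -c "
from h import *
im=snap('wrist','w10');s=ctrl.state();print(s['position'],s['finger_gap'],s['joints'])
go((.449,.125,.2),-36)
"
```

```text
[0.45552873 0.26973613 0.08906493] 0.024736863015573273 [-1.03233253  0.30430612  0.50601648  1.98713241 -0.18849711  0.89275289
 -1.05658922]
go [-0.482  0.32  -0.445] turn -0.002 yaw -36.1 t 18.98 |d| 0.73
```

View pics/w10.png

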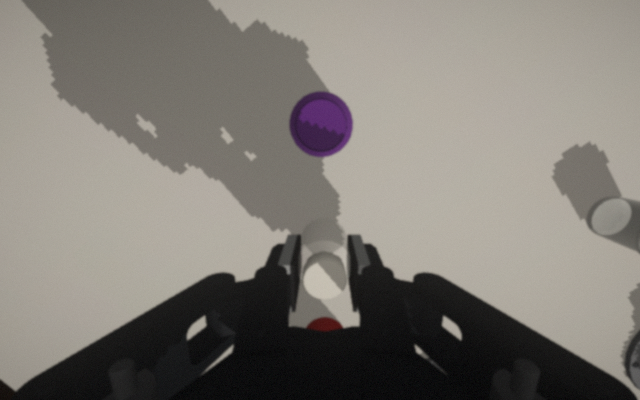

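The white vial is gripped, with its cap at (324,276). I'll lift straight up and then move across.

Request:
jog_arm:
  steps: [0,0,-0.05,0,0,0,-0.1,0,0,0,-0.17,0,0,0,-0.25,0,0,0,-0.33,0,0,0,-0.4,0,-0.06,0.04,-0.4,0,-0.12,0.08,-0.4,0,-0.18,0.12,-0.4,0,-0.24,0.16,-0.4,0]

```text
time: 19.82
position: [0.4511, 0.1942, 0.187]
ee_rot: [[0.59, 0.808, -0.001], [0.808, -0.59, -0.001], [-0.002, -0.001, -1.0]]
wrist_force: [-0.1, 0.0, -0.5]
finger_gap: 0.0248
finger_force: 59.0
```

Request:
jog_arm:
  steps: [-0.06,0.04,0,0,-0.12,0.08,0,0,-0.17,0.115,0,0,-0.21,0.14,0,0,-0.24,0.16,0,0,-0.24,0.16,0,0,-0.24,0.16,0.05,0,-0.24,0.16,0.1,0,-0.24,0.16,0.1,0,-0.24,0.16,0.1,0]

```text
time: 20.65
position: [0.4484, 0.1255, 0.1623]
ee_rot: [[0.588, 0.809, -0.001], [0.809, -0.588, -0.001], [-0.001, -0.0, -1.0]]
wrist_force: [0.0, -0.6, -0.8]
finger_gap: 0.0247
finger_force: 59.0
```

```bash
python3 -c "
from h import *
im=snap('wrist','w11');s=ctrl.state();print(s['position'],s['finger_gap'],s['finger_force'])
print('rel',onz('w10',(324,276),.048)-np.array([.4555,.2697]))
go((.449,.1245,.0935),-36)
"
```

```text
[0.44888485 0.12560605 0.16287725] 0.02491628522858247 58.99464342277497
rel [0.00185111 0.00281823]
go [-0.003  0.003  0.278] turn -0.0 yaw -36.0 t 20.7 |d| 0.28
```

View pics/w11.png

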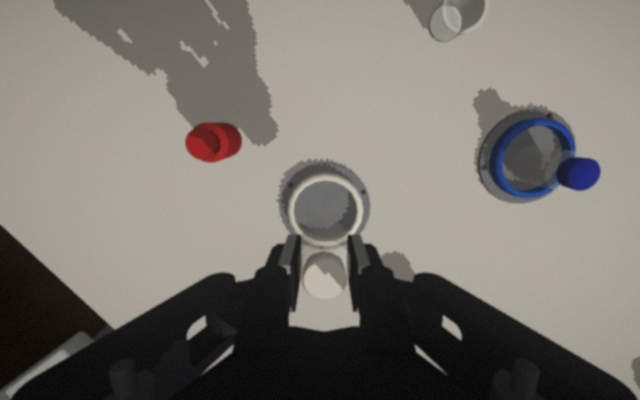

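The white ring, centred at about (325,209), is directly below the vial. Lowering.

Request:
jog_arm:
  steps: [-0.012,0.002,0.05,0,-0.012,0.002,0.1,0,-0.012,0.002,0.14,0,-0.012,0.002,0.18,0,-0.012,0.002,0.21,0,-0.012,0.002,0.235,0,-0.012,0.002,0.255,0,-0.012,0.002,0.265,0,-0.012,0.002,0.275,0,-0.012,0.002,0.278,0]

```text
time: 21.53
position: [0.4475, 0.1223, 0.093]
ee_rot: [[0.589, 0.808, -0.0], [0.808, -0.589, -0.0], [-0.0, -0.0, -1.0]]
wrist_force: [-2.3, -0.4, 5.4]
finger_gap: 0.0247
finger_force: 59.5
```

```bash
python3 -c "
from h import *
s=ctrl.state();print(s['position'],s['wrist_force'],onz('w11',(325,209),.014))
"
```

```text
[0.44745866 0.12231995 0.09304219] [-2.33265369 -0.38482851  5.42284606] [0.44961295 0.12605415]
```

In contact with the floor and centred. Releasing.

Request:
jog_arm:
  steps: [0,0,0,0,0,0,0,0,0,0,0,0,0,0,0,0,0,0,0,0,0,0,0,0,0,0,0,0,0,0,0,0,0,0,0,0,0,0,0,0]
  jaw: -0.2

```text
time: 22.37
position: [0.4474, 0.1223, 0.0932]
ee_rot: [[0.589, 0.808, 0.0], [0.808, -0.589, 0.0], [0.0, 0.0, -1.0]]
wrist_force: [0.4, -0.1, 0.0]
finger_gap: 0.0513
finger_force: 0.0
```

Request:
jog_arm:
  steps: [0,0,-0.04,0,0,0,-0.08,0,0,0,-0.14,0,0,0,-0.2,0,0,0,-0.28,0,0,0,-0.36,0,0,0,-0.44,0,0,0,-0.52,0,0,0,-0.6,0,0,0,-0.6,0]

```text
time: 23.2
position: [0.4497, 0.1227, 0.2482]
ee_rot: [[0.589, 0.808, 0.007], [0.808, -0.589, 0.005], [0.008, 0.003, -1.0]]
wrist_force: [1.2, 0.4, -0.6]
finger_gap: 0.0515
finger_force: 0.0
```

```bash
python3 -c "
from h import *
a=snap('scene','s9')[150:300,210:480];cv2.imwrite('pics/s9c.png',cv2.resize(a,None,fx=2.9,fy=2.9,interpolation=cv2.INTER_CUBIC));snap('wrist','w12')
"
```

```text
(no output)
```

View pics/s9c.png

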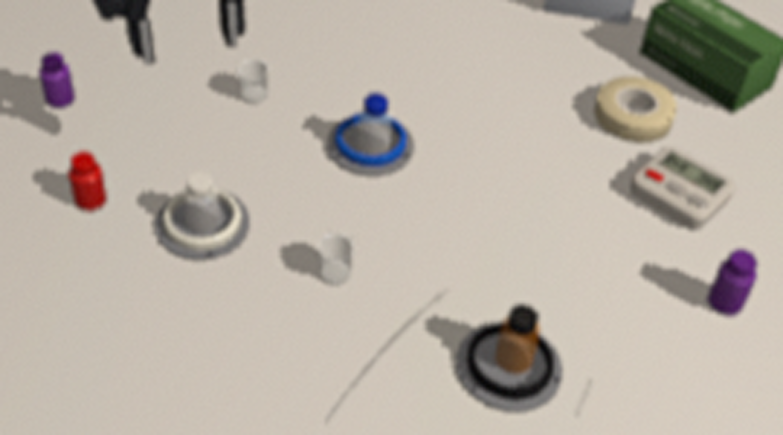

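View pics/w12.png

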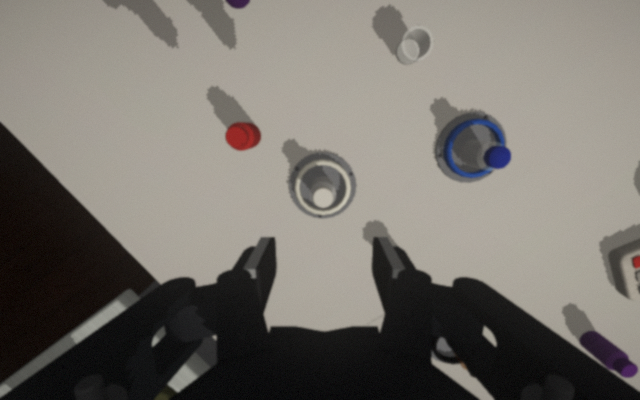

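All three vials stand upright in their rings: white at c(200,200), blue at c(374,120) and amber at c(518,340). Both cups stand where they were, and the gripper is clear.

```bash
python3 -c "
from station import ctrl
print(ctrl.finish_job())"
```

```text
the job is handed in; nothing more can be done
None
```

The amber, blue-capped and white-capped vials were set upright in their matching holders, in that order, with both cups untouched; I handed the job in at about 23 s (limit 77 s), and no verdict was returned.

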